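# Prick the two marks on a copper blank with the punch from the stand

## Task

Pull the tall round steel punch out of the wooden stand. Holding it upright, gently press its tip on the ring mark of the copper plate for a moment, lift it clear, and press it in the same way on the cross mark. Then lower it point-down to the bottom of the empty metal pot, let it go so that it stays standing in the pot, and leave the pot and everything else where they are.

Things in the scene. Friction and masses are not known exactly. Their poses are not given: they have to be found in the camera images.
- punch: Round steel punch, 160 mm long, 0.2 kg, point-down in any one of the three wells of the stand, 85 mm of it sticking out: shaft 16 mm in diameter, lowest 32 mm tapering to a blunt tip 8 mm across, topmost 22 mm necked down to a flat striking end 11 mm across. The tallest tool and the only round bar in the stand. Origin at the tip, z along the shaft to the striking end.
- stand: Pale wooden block fixed to the bench, 60 (x) by 200 (y) by 85 mm high, with three square wells 22 mm wide, open at the top, 75 mm deep (floor 10 mm above the bench), in a row along its y at -65, 0 and +65 mm. Origin at the centre of its underside.
- graver: Bystander: graver with a dark wooden mushroom handle up to 36 mm wide, 136 mm tall, loose in another well of the stand. Origin at its lower end.
- chisel: Bystander: plain square dark steel bar 13 mm wide, 125 mm tall, loose in the remaining well of the stand. Origin at its lower end.
- plate: Copper plate 110 (x) by 80 (y) by 4 mm, level, at the top of a black iron bowl (150 mm in diameter, fixed to the bench) on a springy cushion: it gives straight down by up to 10 mm, at about 0.9 N per mm. Its top is 74 mm above the bench when unloaded. Origin at the centre of its underside, z up.
- ring_mark (a point): Centre of the ring mark engraved on the plate's top face: a dark circle 20 mm in diameter, 32 mm from the plate's centre on its +x side.
- cross_mark (a point): Centre of the cross mark engraved on the plate's top face: a dark diagonal cross about 20 mm wide, 32 mm from the plate's centre on its -x side.
- pot: Empty, loose, bare aluminium pot, 0.45 kg, without a handle: an open cup with a mouth 76 mm across, 80 mm high, narrowing a little to its base, walls 3 mm, floor about 5 mm thick. Origin at the centre of its underside, z up.
- mug: Bystander: white ceramic mug with a handle, 82 mm across, 95 mm high, loose. Origin at the centre of its underside.
- screwdriver: Bystander: screwdriver with a black handle, 180 mm long, lying on the bench beyond the bowl. Origin at the middle of its underside.
Not all that is in view belongs to the job. What is shaped like the punch but green is not meant.

How it is judged:
On the way, in this order (a step that is already met when the one before it is completed fails the run):
1. the punch is pulled out: its tip is above the top of the stand (z of punch in the frame of stand above 0.09 m and contact force between the fingers and punch above 1 N), for 0.1 s.
2. the held, upright punch presses on the ring mark with more than 1 N, its tip within 8 mm of the centre, for 0.2 s (horizontal distance between punch and ring_mark below 0.008 m and contact force between punch and plate above 1 N and angle between punch's own z axis and vertical below 0.35 rad and contact force between the fingers and punch above 1 N), for 0.2 s.
3. the tip is lifted at least 8 mm clear of the plate (z of punch in the frame of plate above 0.012 m), for 0.05 s.
4. the held, upright punch presses on the cross mark with more than 1 N, its tip within 8 mm of the centre, for 0.2 s (horizontal distance between punch and cross_mark below 0.008 m and contact force between punch and plate above 1 N and angle between punch's own z axis and vertical below 0.35 rad and contact force between the fingers and punch above 1 N), for 0.2 s.
5. the punch, still held, is lowered into the pot until its tip is within 25 mm of the pot's floor (horizontal distance between punch and pot below 0.036 m and z of punch in the frame of pot below 0.03 m and contact force between the fingers and punch above 1 N), for 0.05 s.
At the end, for the whole second after the job is handed in: Punch point-down in the pot (tip within 36 mm of its axis, at most 30 mm above its underside, lean under 0.9 rad), at rest; pot upright, moved under 40 mm; graver and chisel in their wells (moved under 25 mm, lean under 0.35 rad); mug upright; mug and screwdriver moved under 30 mm (horizontal distance between punch and pot below 0.036 m and z of punch in the frame of pot below 0.03 m and angle between punch's own z axis and vertical below 0.9 rad and linear speed of each of punch, pot below 0.03 m/s and angle between each of pot, mug's own z axis and vertical below 0.1 rad and distance of pot from where it was at the start of the episode below 0.04 m and distance of each of graver, chisel from where it was at the start of the episode below 0.025 m and angle between each of graver, chisel's own z axis and vertical below 0.35 rad and distance of each of mug, screwdriver from where it was at the start of the episode below 0.03 m); the robot touches nothing.
It fails at once if the punch is pressed on the plate with more than 25 N (contact force between punch and plate above 25 N).
It fails at once if the graver or the chisel is lifted or thrown out of its well (moved more than 40 mm) (distance of any of graver, chisel from where it was at the start of the episode above 0.04 m).
It fails at once if the pot or the mug is knocked over (tilted more than 0.5 rad) (angle between any of pot, mug's own z axis and vertical above 0.5 rad).
It also fails if it takes over 64 s, if anything falls off the work surface, if the arm or the gripper's body presses on something with over 40 N, if the wrist force passes 120 N, or if a joint passes its speed limit or range.

## Robot

A 6-joint arm with a two-finger parallel gripper is mounted at the origin on the work surface. World frame = base frame: x ahead of the robot, y to its left, z up, the work surface at z = 0. Lengths are in m, angles in rad, forces in N, time in s.
With the tool pointing down it reaches from about 0.4 to 0.825 m from the base axis. Payload 7 kg.
Tool frame: the origin (TCP) lies between the finger pads; the fingertips stand 8 mm ahead of it and the grasp point (between the pads) lies 11 mm behind it; z points along the fingers, y is the line along which they close (so a half turn about z gives the same grasp; the last joint's range is limited). The gripper opens to 85 mm and grips with 20 to 120 N. Pads are 22 mm wide; open, the fingers measure 114 mm over their backs; the gripper's body (76 mm by 85 mm) begins 54 mm behind the grasp point. The pads swing forward as they close: fully open they stand 13 mm farther back than shut.
Start: joints at [0.288, 0.359, 0.012, 0, -1.224, -0.288], TCP at [0.675, -0, 0.239] pointing down, gripper open.
Joint ranges: [-3.07, 3.07], [-1.43, 2.12], [-1.02, 1.25], [-3.03, 1.67], [-3.05, -0], [-3.03, 3.03]. Speed limits (rad/s): [2.39, 2.39, 3.01, 3.14, 3.14, 3.14].

## Interface

Orientations are given as a unit quaternion [w, x, y, z].
In Python, from station import ctrl gives the robot as it stands. The module is installed in compiled form; this text tells all that it offers.
- The arm moves only by the shell command python3 -m pendant 'ROWS' [OPENING] [FORCE]. ROWS is JSON, a list of rows, each an object of numbers: "tx", "ty", "tz": the shift along the tool's x, y, z in mm; "ax", "ay", "az": the turn, a rotation vector about the tool's x, y, z in units of 6 degrees (1.0 is 6 degrees). A call has 1 to 5 rows; each row is the pose to reach, as a shift and turn from the pose commanded when the call began, along the tool's axes at that moment; what a row does not reach only later rows make up. A row lasts 1/8 s, in which the tool goes at most 62.5 mm and 10.7 degrees, less where a joint would pass 70% of its speed; a pose out of reach is approached as far as the arm can. A call with a gripper value outside its range is refused whole. OPENING is the closure, from 0 (fully open) to 1 (shut), set as the call begins (- or left out, the last holds). The fingers move at their own pace and stop on an object; FORCE is the grip in N (left out, the last holds). Time passes only in rows, so rows that repeat a pose let the fingers close. It gives the time, the measured TCP pose, the force, the opening and the grip force at its end, in the units of the state.
- ctrl.state(): the state, without advancing time (a new reading comes with each control period).
- ctrl.read_camera(name): name is "scene" or "side" or "wrist"; returns a dict with "image" (420x560x3 uint8, blue, green, red), "z_map" (420x560 float32, m along the optical axis (not along the pixel's ray), 0 where there is no reading), "mtx" (3x3 intrinsics, pixels), "rvec" (rotation vector, rad) and "tvec" (3), from world to camera coordinates, as OpenCV has them; the wrist camera has in their place "tool_from_camera" (4x4, takes a point from camera to tool coordinates, whose origin is the TCP and whose axes are the flange's). Camera axes: x right, y down, z forward; pixel columns grow to the right and rows downward; lengths in m; the calibration is good to about 2 mm. A picture is of the moment at which its call begins: read the wrist's pose just before it.
- ctrl.hand_in(): hands the job in; it is judged then, once.
Trained networks look in a picture, given as the dict that the camera call returned (one of the last four; its "shot" number tells which), for a name from the list of things; names that differ only in an ending like _2 or _b are one class to them, and where a whole thing is asked for, a point or a joint stands for the part that bears it (a point fixed in the world has none). Each returns a list of dicts, best first, with "confidence" (0 to 1); they miss things now and then, are a little off and sometimes report something else, mostly with a low value. They report only what shows in the picture. A call takes as long as a camera call. They do not tell look-alikes from the thing itself.
- ctrl.spot_in(thing, picture): "bbox" ([left, top, right, bottom] in pixels, round what is visible of it).
- ctrl.trace(thing, picture): "mask" (420x560 bool, what is visible of it) and "bbox" ([left, top, right, bottom] in pixels, round what is visible of it).
- ctrl.spot_point(thing, picture): "pixel" ([column, row] in pixels: a listed point, or the origin of a listed thing).
The state is a dict: "time": time; "qpos": joint angles; "qvel": joint speeds; "tau": joint torques, N m; "ee_pos": TCP position; "tool_rot": TCP orientation; "ft_force": force on the tool from outside, world axes, zero at the start; "torque": the same for the moment, N m; "grip_width": opening from 0.0 (shut) to 1.0 (fully open); "grasp_force": force on a finger pad.
Only numpy, scipy, OpenCV 4.12 (cv2) and the standard library are available. Lean on these libraries where they do the work, as an engineer would, in place of code of your own. Each camera call takes 0.05 s, during which the arm holds its last target. There are 200 camera calls.

## Working session

There is one attempt and no reset: what is moved stays moved. The work goes in short steps, Python scripts to look and compute and a shell command to move; the robot and the scene stay as the last step left them, time stands still between calls to the robot, and variables do not carry over. Pictures are saved under pics/ and viewed, at most 10 in all, crops included, and the job is handed in when it is done.

```bash
mkdir -p pics; cat > h.py <<'E'
import numpy as np, cv2
from station import ctrl
from scipy.spatial.transform import Rotation as R
def T_wc(p):
    T=np.eye(4)
    if 'rvec' in p:
        T[:3,:3]=cv2.Rodrigues(np.array(p['rvec'],float))[0]; T[:3,3]=np.ravel(p['tvec']); return np.linalg.inv(T)
    s=p['st']; q=s['tool_rot']
    T[:3,:3]=R.from_quat([q[1],q[2],q[3],q[0]]).as_matrix(); T[:3,3]=s['ee_pos']
    return T@np.array(p['tool_from_camera'])
def shot(n):
    s=ctrl.state(); p=ctrl.read_camera(n); p['st']=s; return p
def cloud(p):
    z=p['z_map']; K=p['mtx']; v,u=np.indices(z.shape)
    c=np.stack([(u-K[0,2])/K[0,0]*z,(v-K[1,2])/K[1,1]*z,z],-1)
    T=T_wc(p); w=c@T[:3,:3].T+T[:3,3]; w[z<=0]=np.nan; return w
def ray(p,px):
    K=p['mtx']; T=T_wc(p); d=T[:3,:3]@np.array([(px[0]-K[0,2])/K[0,0],(px[1]-K[1,2])/K[1,1],1]); return T[:3,3],d
def at_z(p,px,z):
    o,d=ray(p,px); return o+d*(z-o[2])/d[2]
def tri(a,pa,b,pb):
    A=[];B=[]
    for p,x in((a,pa),(b,pb)):
        o,d=ray(p,x); d=d/np.linalg.norm(d); P=np.eye(3)-np.outer(d,d); A.append(P);B.append(P@o)
    return np.linalg.lstsq(np.vstack(A),np.hstack(B),rcond=None)[0]
E
cat > look.py <<'E'
from h import *
np.set_printoptions(precision=4,suppress=True)
for n in('scene','side'):
    p=shot(n); cv2.imwrite(f'pics/{n}0.png',p['image']); w=cloud(p)
    print(n,'cam',T_wc(p)[:3,3])
    for t in('punch','stand','graver','chisel','plate','pot','mug','screwdriver'):
        for r in ctrl.trace(t,p)[:2]:
            m=r['mask']; q=w[m]; q=q[~np.isnan(q[:,0])]
            if len(q): print(t,round(r['confidence'],2),np.round(r['bbox']),'med',np.median(q,0),'lo',np.percentile(q,2,0),'hi',np.percentile(q,98,0))
    for t in('ring_mark','cross_mark','pot','punch'):
        for r in ctrl.spot_point(t,p)[:2]:
            print('pt',t,round(r['confidence'],2),np.round(r['pixel'],1),at_z(p,r['pixel'],{'pot':0,'punch':.01}.get(t,.074)))
s=ctrl.state(); print(s)
E
python3 look.py
```

```text
scene cam [ 0.8916 -0.5542  0.6883]
punch 0.94 [197. 266. 215. 318.] med [ 0.6137 -0.251   0.1018] lo [ 0.6043 -0.2542  0.0214] hi [ 0.6174 -0.2422  0.1611]
punch 0.84 [187. 194. 205. 245.] med [ 0.5053 -0.1236  0.1004] lo [ 0.4962 -0.1272  0.0296] hi [ 0.5088 -0.1144  0.1604]
stand 0.75 [109. 245. 213. 362.] med [ 0.5506 -0.2876  0.0816] lo [ 0.4977 -0.363   0.0041] hi [ 0.5638 -0.168   0.0874]
graver 0.59 [116. 288. 141. 324.] med [ 0.5289 -0.3305  0.1386] lo [ 0.5094 -0.3434  0.0778] hi [ 0.5402 -0.3139  0.1459]
chisel 0.74 [272. 264. 359. 309.] med [ 0.7877 -0.1112  0.0222] lo [ 0.6731 -0.1235  0.0021] hi [ 0.8373 -0.092   0.0275]
chisel 0.52 [152. 266. 167. 295.] med [ 0.5333 -0.2657  0.1123] lo [ 0.5227 -0.2693  0.0789] hi [ 0.5354 -0.2571  0.1366]
plate 0.69 [213. 170. 271. 214.] med [0.5297 0.0117 0.074 ] lo [ 0.484  -0.0396  0.0714] hi [0.5719 0.0669 0.0762]
pot 0.78 [283. 117. 307. 158.] med [0.5531 0.2617 0.054 ] lo [0.5164 0.2445 0.0046] hi [0.5855 0.3165 0.0813]
pot 0.75 [276. 263. 359. 310.] med [ 0.7855 -0.1108  0.0211] lo [ 0.6696 -0.1234 -0.0003] hi [ 0.8372 -0.0838 
[... 2032 characters left out ...]
074 ]
pt cross_mark 0.64 [305.6 242.4] [0.5413 0.0514 0.074 ]
pt pot 0.79 [232.4 354.3] [0.5514 0.2816 0.    ]
pt punch 0.89 [356.6 224.6] [ 0.4958 -0.108   0.01  ]
pt punch 0.61 [336.1 182. ] [ 0.6024 -0.2207  0.01  ]
{'time': 1.3, 'qpos': array([ 0.2881,  0.3586,  0.0119,  0.    , -1.2241, -0.2881]), 'qvel': array([-0.0003,  0.0003, -0.    ,  0.0015, -0.0008,  0.0001]), 'tau': array([  0.0022, -58.2994,  29.3647,   6.9414,  -0.0007,  -0.    ]), 'ee_pos': array([ 0.675 , -0.    ,  0.2393]), 'tool_rot': array([ 0.    ,  0.7071, -0.7071,  0.    ]), 'ft_force': array([-0.9304, -0.1564,  0.5028]), 'torque': array([-0.0365,  0.0652, -0.0664]), 'grasp_force': 0.0, 'grip_width': 1.001279832812983}
```

```bash
python3 -c "
import cv2
a=cv2.imread('pics/scene0.png')[100:380,90:400]; b=cv2.imread('pics/side0.png')[110:390,140:420]
cv2.imwrite('pics/ab.png',cv2.hconcat([cv2.resize(a,(400,361)),cv2.resize(b,(400,361))]))"
```

```text
(no output)
```

View pics/ab.png

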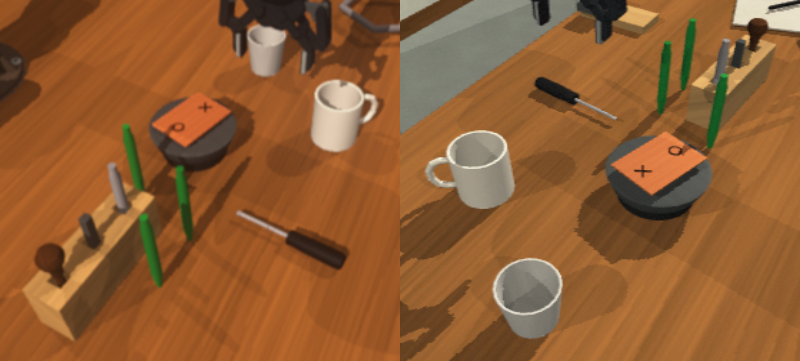

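```bash
python3 -m pendant '[{"tx":60,"ty":50,"tz":-40},{"tx":100,"ty":90,"tz":-70},{"tx":100,"ty":90,"tz":-70},{"tx":100,"ty":90,"tz":-70}]'
cat > w.py <<'E'
from h import *
import sys
np.set_printoptions(precision=4,suppress=True)
p=shot('wrist'); cv2.imwrite(f'pics/{sys.argv[1]}.png',p['image']); w=cloud(p)
print('cam',T_wc(p)); np.savez(sys.argv[1],w=w,img=p['image'])
for t in('punch','stand','graver','chisel','plate','pot'):
    for r in ctrl.trace(t,p)[:4]:
        q=w[r['mask']]; c=p['image'][r['mask']].mean(0); q=q[~np.isnan(q[:,0])]
        if len(q): print(t,round(r['confidence'],2),np.round(r['bbox']),'bgr',c.round(),'med',np.median(q,0),'lo',np.percentile(q,2,0),'hi',np.percentile(q,98,0))
for t in('ring_mark','cross_mark','pot','punch'):
    for r in ctrl.spot_point(t,p)[:2]:
        print('pt',t,round(r['confidence'],2),np.round(r['pixel'],1),at_z(p,r['pixel'],{'pot':0,'punch':.01}.get(t,.074)))
E
python3 w.py w1
```

```text
cam [[-1.     -0.0002 -0.0002  0.6739]
 [-0.0002  0.9496  0.3134 -0.0806]
 [ 0.0002  0.3134 -0.9496  0.3741]
 [ 0.      0.      0.      1.    ]]
punch 0.86 [475.  16. 557.  55.] bgr [41. 94. 37.] med [ 0.5049 -0.1176  0.0782] lo [ 0.4659 -0.1266  0.0003] hi [ 0.5069 -0.1114  0.1171]
plate 0.58 [396. 139. 537. 284.] bgr [ 86. 145. 239.] med [0.5247 0.0114 0.0736] lo [ 0.4798 -0.0393  0.0721] hi [0.5685 0.0688 0.0751]
plate 0.3 [ 95.  42. 304.  84.] bgr [68. 73. 86.] med [ 0.7807 -0.1045  0.023 ] lo [ 0.6668 -0.1207  0.0139] hi [ 0.8321 -0.0926  0.0267]
pot 0.77 [361. 379. 411. 419.] bgr [168. 180. 193.] med [0.5616 0.2529 0.027 ] lo [0.5301 0.2469 0.0004] hi [0.5797 0.2788 0.0593]
pot 0.36 [398. 136. 536. 282.] bgr [ 86. 145. 239.] med [0.5247 0.0117 0.0736] lo [ 0.48   -0.0389  0.0721] hi [0.5683 0.0692 0.0751]
pt ring_mark 0.76 [479.  174.7] [ 0.5166 -0.0172  0.074 ]
pt cross_mark 0.97 [448.3 248.4] [0.5327 0.0476 0.074 ]
pt cross_mark 0.49 [227.5 301.4] [0.7262 0.0998 0.074 ]
pt pot 0.84 [388.2 400.1] [0.545  0.2845 0.    ]
pt punch 0.77 [480.   48.5] [ 0.5007 -0.1176  0.01  ]schema error: expected keys tx, ty, tz, ax, ay, az
```

View pics/w1.png

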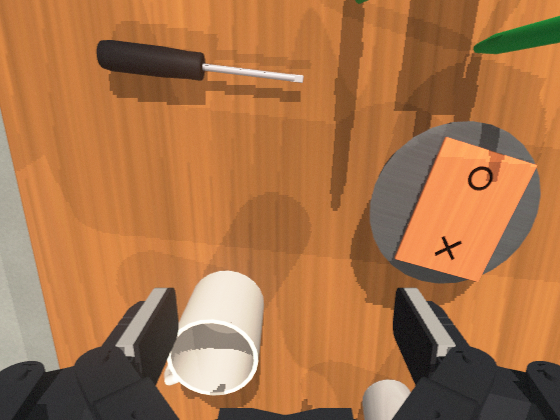

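```bash
python3 -m pendant '[{"tx":50,"ty":30,"tz":-40,"ax":0,"ay":0,"az":0},{"tx":100,"ty":60,"tz":-70,"ax":0,"ay":0,"az":0},{"tx":150,"ty":90,"tz":-70,"ax":0,"ay":0,"az":0},{"tx":190,"ty":115,"tz":-70,"ax":0,"ay":0,"az":0},{"tx":190,"ty":115,"tz":-70,"ax":0,"ay":0,"az":0}]'
python3 w.py w2
```

```text
time: 2.48
ee_pos: [0.5582, -0.1926, 0.3103]
tool_rot: [0.0, -0.706, 0.708, -0.001]
ft_force: [-0.1, 1.1, -1.2]
grip_width: 1.0
grasp_force: 0.0
cam [[-1.      0.0028  0.0021  0.5566]
 [ 0.0033  0.9497  0.3132 -0.2732]
 [-0.0011  0.3132 -0.9497  0.4451]
 [ 0.      0.      0.      1.    ]]
punch 0.91 [212. 111. 246. 139.] bgr [ 56. 133.  74.] med [ 0.6033 -0.2484  0.1415] lo [ 0.5996 -0.2539  0.0405] hi [ 0.6119 -0.2409  0.1613]
punch 0.76 [331. 219. 360. 290.] bgr [ 56. 133.  59.] med [ 0.5004 -0.1246  0.1165] lo [ 0.4922 -0.1271  0.007 ] hi [ 0.506  -0.1155  0.1608]
punch 0.71 [212. 190. 247. 244.] bgr [ 53. 123.  69.] med [ 0.6062 -0.1645  0.1219] lo [ 0.6007 -0.1671  0.0202] hi [ 0.6138 -0.1557  0.1609]
punch 0.58 [304. 161. 324. 203.] bgr [148. 158. 176.] med [ 0.5319 -0.2026  0.1476] lo [ 0.5239 -0.2055  0.0626] hi [ 0.5378 -0.1938  0.1713]
stand 0.6 [282.   0. 363. 212.] bgr [115. 183. 227.] med [ 0.5286 -0.2585  0.0852] lo [ 0.494  -0.3419  0.0191] hi [ 0.5573 -0.1665  0.087 ]
graver 0.71 [310.   3. 360.  42.] bgr [ 43.  74. 120.] med [ 0.5227 -0.3241  0.1428] lo [ 0.5054 -0.3357  0.0853] hi [ 0.5376 -0.3111  0.1461]
graver 0.47 [280.   0. 366. 210.] bgr [115. 184. 228.] med [ 0.5286 -0.2586  0.0852] lo [ 0.4942 -0.3422  0.0395] hi [ 0.5573 -0.1664  0.0868]
chisel 0.67 [308.  97. 332. 117.] bgr [ 87. 100. 119.] med [ 0.5286 -0.2628  0.1346] lo [ 0.5198 -0.2689  0.019 ] hi [ 0.5326 -0.2513  0.1364]
plate 0.78 [270. 303. 360. 394.] bgr [ 83. 140. 234.] med [0.5236 0.012  0.0737] lo [ 0.4796 -0.0397  0.0716] hi [0.5677 0.0696 0.0752]
pt ring_mark 0.72 [321.5 329.8] [ 0.5159 -0.0129  0.074 ]
pt cross_mark 0.83 [305.5 373.9] [0.5335 0.0493 0.074 ]
pt punch 0.93 [243.9 116.8] [ 0.6034 -0.2473  0.01  ]
pt punch 0.64 [306.1 159.5] [ 0.533  -0.1991  0.01  ]
```

View pics/w2.png

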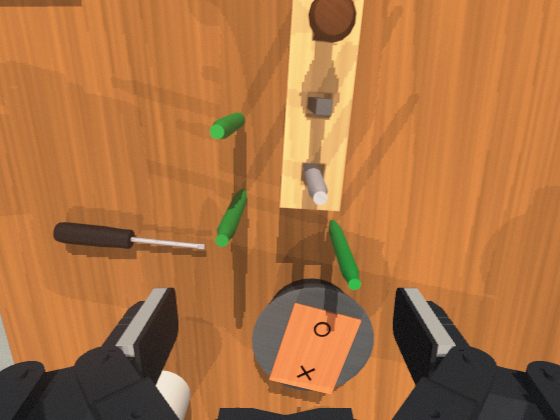

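```bash
cat > f.py <<'E'
from h import *
from scipy.optimize import least_squares
np.set_printoptions(precision=4,suppress=True)
P={n:shot(n) for n in('scene','side','wrist')}
fits=[]
for n,p in P.items():
    w=cloud(p).reshape(-1,3); c=p['image'].reshape(-1,3).astype(int)
    def sel(x,y,r,z0,z1): return (np.hypot(w[:,0]-x,w[:,1]-y)<r)&(w[:,2]>z0)&(w[:,2]<z1)
    q=w[sel(.536,-.198,.022,.095,.145)]
    f=lambda a:np.hypot(q[:,0]-a[0]-a[2]*(q[:,2]-.12),q[:,1]-a[1]-a[3]*(q[:,2]-.12))-.008
    if len(q)>15:
        s=least_squares(f,[.536,-.2,0,0],loss='soft_l1',f_scale=.001); print(n,'shaft',len(q),s.x,'rms',np.sqrt(np.mean(s.fun**2)))
    t=w[sel(.536,-.198,.03,.16,.18)]; print('  top',len(t),t.mean(0),t[:,2].max() if len(t) else 0)
    t=w[sel(.548,.29,.06,.074,.09)]
    if len(t)>20:
        s=least_squares(lambda a:np.hypot(t[:,0]-a[0],t[:,1]-a[1])-a[2],[.548,.28,.04],loss='soft_l1',f_scale=.001); print('  pot rim',len(t),s.x,np.median(t[:,2]))
    for k in('ring_mark','cross_mark'):
        r=ctrl.spot_point(k,p)
        if r: p[k]=r[0]['pixel']; print('  ',k,r[0]['confidence'],at_z(p,p[k],.074))
for k in('ring_mark','cross_mark'):
    for a,b in(('scene','side'),('side','wrist'),('scene','wrist')):
        if k in P[a] and k in P[b]: print(k,a,b,tri(P[a],P[a][k],P[b],P[b][k]))
print(P['wrist']['st']['ee_pos'],P['wrist']['st']['tool_rot'])
E
python3 f.py
```

```text
scene shaft 171 [ 0.5321 -0.197   0.0034  0.    ] rms 0.0006419517279904536
  top 56 [ 0.5339 -0.199   0.1674] 0.17256827330344449
  pot rim 172 [0.5502 0.2808 0.036 ] 0.07855088876659488
   ring_mark 0.72 [ 0.5122 -0.0044  0.074 ]
   cross_mark 0.95 [0.5332 0.0455 0.074 ]
side shaft 121 [ 0.5319 -0.1982  0.0063  0.0217] rms 0.0010091475606953495
  top 32 [ 0.5308 -0.1951  0.1667] 0.17155448627008013
  pot rim 430 [0.5484 0.2822 0.0359] 0.07967286699474019
   ring_mark 0.88 [ 0.5218 -0.009   0.074 ]
   cross_mark 0.9 [0.5493 0.0463 0.074 ]
wrist shaft 211 [ 0.5301 -0.1974 -0.0003 -0.0005] rms 0.00017572952778423899
  top 208 [ 0.5306 -0.1985  0.1688] 0.17242812389360462
   ring_mark 0.73 [ 0.5171 -0.0171  0.074 ]
   cross_mark 0.98 [0.5325 0.049  0.074 ]
ring_mark scene side [ 0.5177 -0.007   0.0782]
ring_mark side wrist [ 0.5199 -0.0133  0.0701]
ring_mark scene wrist [ 0.5197 -0.0206  0.0862]
cross_mark scene side [0.5416 0.0454 0.0775]
cross_mark side wrist [0.5399 0.0486 0.0782]
cross_mark scene wrist [0.5323 0.0483 0.0729]
[ 0.5601 -0.1897  0.3092] [ 0.0001  0.7073 -0.707  -0.0001]
```

```bash
python3 -m pendant '[{"tx":8,"ty":29,"tz":20,"ax":0,"ay":0,"az":0},{"tx":8,"ty":29,"tz":60,"ax":0,"ay":0,"az":0},{"tx":8,"ty":29,"tz":100,"ax":0,"ay":0,"az":0},{"tx":8,"ty":29,"tz":110,"ax":0,"ay":0,"az":0},{"tx":8,"ty":29,"tz":110,"ax":0,"ay":0,"az":0}]' 0.4 40
cat > m.py <<'E'
from h import *
np.set_printoptions(precision=4,suppress=True)
for f in('w1','w2'):
    d=np.load(f+'.npz'); w=d['w']; g=d['img'].astype(int)
    on=(abs(w[...,2]-.074)<.004)&(np.hypot(w[...,0]-.524,w[...,1]-.015)<.07)
    cop=on&(g[...,2]>150)&(g[...,0]<g[...,2]-60); 
    hull=cv2.convexHull(np.argwhere(cop)[:,::-1].astype(np.int32)); M=np.zeros(on.shape,np.uint8); cv2.fillConvexPoly(M,hull,1)
    M=cv2.erode(M,np.ones((7,7)))
    rect=cv2.minAreaRect((w[cop][:,:2]*1000).astype(np.float32)); print(f,'plate',rect,np.median(w[cop][:,2]))
    dk=((g.max(2)<110)&(M>0)).astype(np.uint8); n,l,s,c=cv2.connectedComponentsWithStats(dk)
    for i in range(1,n):
        if s[i,4]>15:
            x=w[l==i]; print(c[i],s[i],'mean',np.nanmean(x,0),'mid',(np.nanmin(x,0)+np.nanmax(x,0))/2)
E
python3 m.py
```

```text
time: 4.1
ee_pos: [0.5313, -0.1982, 0.1997]
tool_rot: [0.0, 0.707, -0.707, -0.0]
ft_force: [-0.0, 0.0, 0.3]
grip_width: 0.598
grasp_force: 0.0
w1 plate ((524.1839599609375, 16.344642639160156), (110.11721801757812, 81.4443130493164), 73.49297332763672) 0.07362950346411398
[479.8883 177.6383] [468 167  25  23 188] mean [ 0.5157 -0.0148  0.0742] mid [ 0.5155 -0.0144  0.0743]
[447.6343 247.597 ] [435 237  26  22 134] mean [0.5334 0.0468 0.0741] mid [0.5337 0.0467 0.0743]
w2 plate ((524.1663208007812, 16.324966430664062), (111.58572387695312, 80.1033935546875), 73.67503356933594) 0.07368066920569433
[322.2429 328.3429] [314 322  17  15  70] mean [ 0.5151 -0.015   0.0742] mid [ 0.5154 -0.0144  0.0741]
[305.5    372.7778] [297 366  17  14  54] mean [0.5336 0.0476 0.0741] mid [0.5342 0.0473 0.0739]
```

```bash
python3 -m pendant '[{"tx":0,"ty":0,"tz":30,"ax":0,"ay":0,"az":0},{"tx":0,"ty":0,"tz":60,"ax":0,"ay":0,"az":0},{"tx":0,"ty":0,"tz":83,"ax":0,"ay":0,"az":0},{"tx":0,"ty":0,"tz":83,"ax":0,"ay":0,"az":0}]'
python3 -m pendant '[{"tx":0,"ty":0,"tz":0,"ax":0,"ay":0,"az":0},{"tx":0,"ty":0,"tz":0,"ax":0,"ay":0,"az":0},{"tx":0,"ty":0,"tz":0,"ax":0,"ay":0,"az":0},{"tx":0,"ty":0,"tz":0,"ax":0,"ay":0,"az":0}]' 1 50
```

```text
time: 4.6
ee_pos: [0.5312, -0.1981, 0.1165]
tool_rot: [0.0, 0.707, -0.707, -0.0]
ft_force: [0.7, 0.6, 1.2]
grip_width: 0.601
grasp_force: 0.0
time: 5.1
ee_pos: [0.5319, -0.1983, 0.118]
tool_rot: [-0.001, 0.707, -0.707, 0.001]
ft_force: [-1.0, 0.6, 6.1]
grip_width: 0.178
grasp_force: 48.6
```

```bash
python3 -m pendant '[{"tx":0,"ty":0,"tz":-30,"ax":0,"ay":0,"az":0},{"tx":0,"ty":0,"tz":-70,"ax":0,"ay":0,"az":0},{"tx":0,"ty":0,"tz":-110,"ax":0,"ay":0,"az":0},{"tx":0,"ty":0,"tz":-150,"ax":0,"ay":0,"az":0},{"tx":0,"ty":0,"tz":-170,"ax":0,"ay":0,"az":0}]'
python3 -m pendant '[{"tx":-40,"ty":4,"tz":0,"ax":0,"ay":0,"az":0},{"tx":-80,"ty":8,"tz":0,"ax":0,"ay":0,"az":0},{"tx":-130,"ty":12,"tz":0,"ax":0,"ay":0,"az":0},{"tx":-180,"ty":16,"tz":0,"ax":0,"ay":0,"az":0},{"tx":-183,"ty":16,"tz":0,"ax":0,"ay":0,"az":0}]'
cat > tip.py <<'E'
from h import *
np.set_printoptions(precision=4,suppress=True)
e=ctrl.state(); e=e['ee_pos']; print('tcp',e)
for n in('scene','side'):
    p=shot(n); w=cloud(p).reshape(-1,3); g=p['image'].reshape(-1,3).astype(int); cv2.imwrite(f'pics/{n}_tip.png',p['image'])
    m=(np.hypot(w[:,0]-e[0],w[:,1]-e[1])<.025)&(w[:,2]>e[2]-.13)&(w[:,2]<e[2]-.015)&(w[:,2]>.082)
    q=w[m]; print(n,len(q),'zmin',np.sort(q[:,2])[:6])
    q=q[q[:,2]>q[:,2].min()+.034]
    from scipy.optimize import least_squares
    z0=e[2]-.05
    s=least_squares(lambda a:np.hypot(q[:,0]-a[0]-a[2]*(q[:,2]-z0),q[:,1]-a[1]-a[3]*(q[:,2]-z0))-.008,[e[0],e[1],0,0],loss='soft_l1',f_scale=.001)
    print(s.x,np.sqrt(np.mean(s.fun**2)),'tip xy at tcp-.105:',s.x[:2]-s.x[2:]*.055)
E
python3 tip.py
```

```text
time: 5.72
ee_pos: [0.5314, -0.1981, 0.2893]
tool_rot: [-0.001, 0.707, -0.707, 0.001]
ft_force: [0.1, -0.0, -3.9]
grip_width: 0.173
grasp_force: 49.3
time: 6.35
ee_pos: [0.5145, -0.0124, 0.2868]
tool_rot: [-0.001, 0.708, -0.706, -0.0]
ft_force: [-0.1, -0.3, -1.7]
grip_width: 0.173
grasp_force: 49.2
tcp [ 0.5145 -0.0124  0.2868]
scene 308 zmin [0.1801 0.1811 0.1816 0.1825 0.1831 0.1834]
[ 0.5149 -0.0114  0.0025  0.0048] 0.0009437198236730442 tip xy at tcp-.105: [ 0.5147 -0.0117]
side 351 zmin [0.1789 0.1791 0.1795 0.1798 0.1805 0.1821]
[ 0.5149 -0.0135 -0.      0.0005] 0.0006919277627437183 tip xy at tcp-.105: [ 0.5149 -0.0136]
```

```bash
python3 -m pendant '[{"tx":2,"ty":-1,"tz":40,"ax":0,"ay":0,"az":0},{"tx":2,"ty":-1,"tz":75,"ax":0,"ay":0,"az":0},{"tx":2,"ty":-1,"tz":92,"ax":0,"ay":0,"az":0},{"tx":2,"ty":-1,"tz":98,"ax":0,"ay":0,"az":0},{"tx":2,"ty":-1,"tz":98,"ax":0,"ay":0,"az":0}]'
python3 -m pendant '[{"tx":0,"ty":0,"tz":2,"ax":0,"ay":0,"az":0},{"tx":0,"ty":0,"tz":4,"ax":0,"ay":0,"az":0},{"tx":0,"ty":0,"tz":6,"ax":0,"ay":0,"az":0},{"tx":0,"ty":0,"tz":8,"ax":0,"ay":0,"az":0},{"tx":0,"ty":0,"tz":8,"ax":0,"ay":0,"az":0}]'
python3 -c "
from h import *
p=shot('side');cv2.imwrite('pics/s1.png',cv2.resize(p['image'][100:280,240:420],(720,720))[:600])
print(ctrl.state())"
```

```text
time: 7.08
ee_pos: [0.5162, -0.0177, 0.1885]
tool_rot: [-0.0, -0.707, 0.707, -0.0]
ft_force: [-0.8, 0.5, -1.8]
grip_width: 0.174
grasp_force: 49.2
time: 7.7
ee_pos: [0.5161, -0.017, 0.1803]
tool_rot: [-0.0, 0.707, -0.707, 0.0]
ft_force: [0.4, -1.1, -1.8]
grip_width: 0.174
grasp_force: 49.4
{'time': 7.75, 'qpos': array([ 3.47785811e-01,  1.46513436e-01, -4.18613299e-01,  7.73771746e-05,
       -1.00551432e+00, -3.47655196e-01]), 'qvel': array([ 1.51615058e-03, -1.38678625e-03, -1.57650608e-04,  6.90527132e-05,
       -3.59956784e-03, -3.76597307e-04]), 'tau': array([-6.10692892e-02, -3.89272928e+01,  2.68178040e+01,  6.48314998e+00,
        4.13447362e-02,  1.58452867e-04]), 'ee_pos': array([ 0.51608624, -0.01694755,  0.18039866]), 'tool_rot': array([-5.64714473e-05,  7.07167608e-01, -7.07045945e-01,  6.24975209e-05]), 'ft_force': array([ 0.2933001 ,  0.25622416, -1.11059315]), 'torque': array([ 0.07592901,  0.02262863, -0.03058274]), 'grasp_force': 49.36772347893566, 'grip_width': 0.1712891040409594}
```

View pics/s1.png

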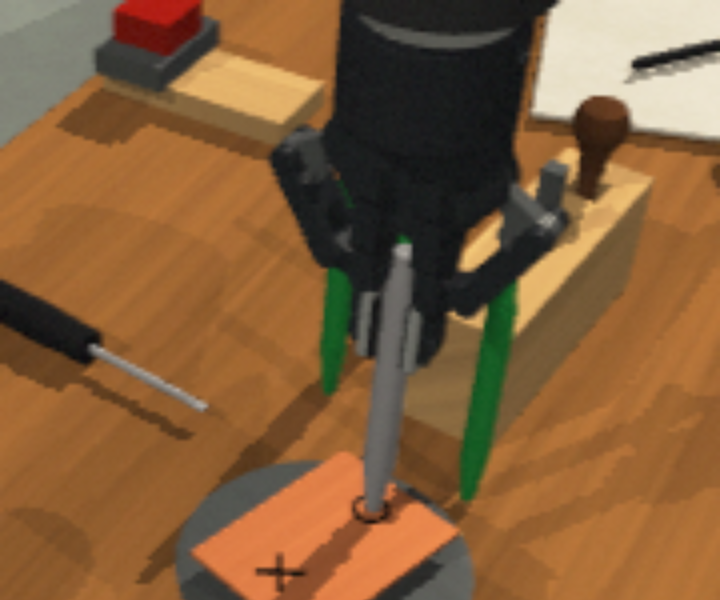

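```bash
python3 -m pendant '[{"tx":-2,"ty":0,"tz":0,"ax":0,"ay":0,"az":0},{"tx":-2,"ty":0,"tz":1,"ax":0,"ay":0,"az":0},{"tx":-2,"ty":0,"tz":2,"ax":0,"ay":0,"az":0},{"tx":-2,"ty":0,"tz":3,"ax":0,"ay":0,"az":0},{"tx":-2,"ty":0,"tz":3,"ax":0,"ay":0,"az":0}]'
python3 -m pendant '[{"tx":0,"ty":0,"tz":1,"ax":0,"ay":0,"az":0},{"tx":0,"ty":0,"tz":2,"ax":0,"ay":0,"az":0},{"tx":0,"ty":0,"tz":2,"ax":0,"ay":0,"az":0},{"tx":0,"ty":0,"tz":2,"ax":0,"ay":0,"az":0}]'
python3 -c "
from h import *
for n in ('side','scene'):
  p=shot(n); w=cloud(p); g=p['image'].astype(int)
  m=(np.hypot(w[...,0]-.524,w[...,1]-.016)<.05)&(abs(w[...,2]-.07)<.012)&(g[...,2]>150)&(g[...,0]<g[...,2]-60)
  print(n,m.sum(),np.median(w[m][:,2]))
print(ctrl.state()['ft_force'])"
```

```text
time: 8.38
ee_pos: [0.5161, -0.015, 0.1774]
tool_rot: [-0.0, 0.707, -0.707, 0.0]
ft_force: [-0.1, -1.0, 1.2]
grip_width: 0.174
grasp_force: 49.6
time: 8.88
ee_pos: [0.5161, -0.015, 0.1754]
tool_rot: [-0.0, 0.707, -0.707, 0.0]
ft_force: [-0.6, -1.2, 3.2]
grip_width: 0.173
grasp_force: 49.8
side 357 0.06789678983123681
scene 280 0.06797409416529643
[0.46437671 0.89283614 3.01856948]
```

```bash
python3 -m pendant '[{"tx":0,"ty":0,"tz":-20,"ax":0,"ay":0,"az":0},{"tx":0,"ty":0,"tz":-40,"ax":0,"ay":0,"az":0},{"tx":-30,"ty":-9,"tz":-40,"ax":0,"ay":0,"az":0},{"tx":-62,"ty":-17,"tz":-40,"ax":0,"ay":0,"az":0},{"tx":-62,"ty":-17,"tz":-40,"ax":0,"ay":0,"az":0}]'
python3 -m pendant '[{"tx":0,"ty":0,"tz":0,"ax":0,"ay":0,"az":0},{"tx":0,"ty":0,"tz":15,"ax":0,"ay":0,"az":0},{"tx":0,"ty":0,"tz":28,"ax":0,"ay":0,"az":0},{"tx":0,"ty":0,"tz":33,"ax":0,"ay":0,"az":0},{"tx":0,"ty":0,"tz":33,"ax":0,"ay":0,"az":0}]'
python3 -c "
from h import *
p=shot('side');cv2.imwrite('pics/s2.png',cv2.resize(p['image'][160:280,240:420],(720,480)))"
```

```text
time: 9.6
ee_pos: [0.5329, 0.0486, 0.2143]
tool_rot: [0.0, 0.708, -0.707, -0.001]
ft_force: [-0.8, -0.9, -2.3]
grip_width: 0.17
grasp_force: 49.2
time: 10.22
ee_pos: [0.5327, 0.0466, 0.1817]
tool_rot: [-0.001, -0.707, 0.707, 0.0]
ft_force: [0.0, 0.0, -1.5]
grip_width: 0.173
grasp_force: 49.3
```

View pics/s2.png

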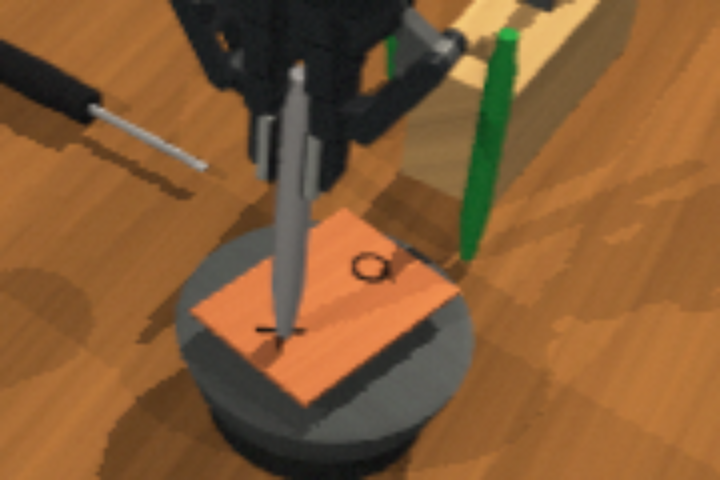

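```bash
python3 -m pendant '[{"tx":-1,"ty":0,"tz":2,"ax":0,"ay":0,"az":0},{"tx":-1,"ty":0,"tz":4,"ax":0,"ay":0,"az":0},{"tx":-1,"ty":0,"tz":6,"ax":0,"ay":0,"az":0},{"tx":-1,"ty":0,"tz":7,"ax":0,"ay":0,"az":0},{"tx":-1,"ty":0,"tz":7,"ax":0,"ay":0,"az":0}]'
python3 -m pendant '[{"tx":0,"ty":0,"tz":0,"ax":0,"ay":0,"az":0},{"tx":0,"ty":0,"tz":0,"ax":0,"ay":0,"az":0},{"tx":0,"ty":0,"tz":0,"ax":0,"ay":0,"az":0}]'
python3 -c "
from h import *
for n in ('side','scene'):
  p=shot(n); w=cloud(p); g=p['image'].astype(int)
  m=(np.hypot(w[...,0]-.524,w[...,1]-.016)<.05)&(abs(w[...,2]-.07)<.012)&(g[...,2]>150)&(g[...,0]<g[...,2]-60)
  print(n,m.sum(),np.median(w[m][:,2]))
  cv2.imwrite(f'pics/c_{n}.png',cv2.resize(p['image'][150:270,200:380],(720,480)))
print(ctrl.state()['ft_force'])"
```

```text
time: 10.9
ee_pos: [0.5334, 0.0481, 0.1757]
tool_rot: [-0.0, 0.707, -0.707, 0.0]
ft_force: [-0.4, -0.0, 3.1]
grip_width: 0.169
grasp_force: 49.8
time: 11.28
ee_pos: [0.5333, 0.0481, 0.1755]
tool_rot: [-0.0, 0.707, -0.707, 0.0]
ft_force: [1.7, 0.0, 2.7]
grip_width: 0.175
grasp_force: 49.8
side 339 0.06792274611862259
scene 302 0.06814294203397747
[1.19416368 0.30360027 2.84888226]
```

View pics/c_scene.png

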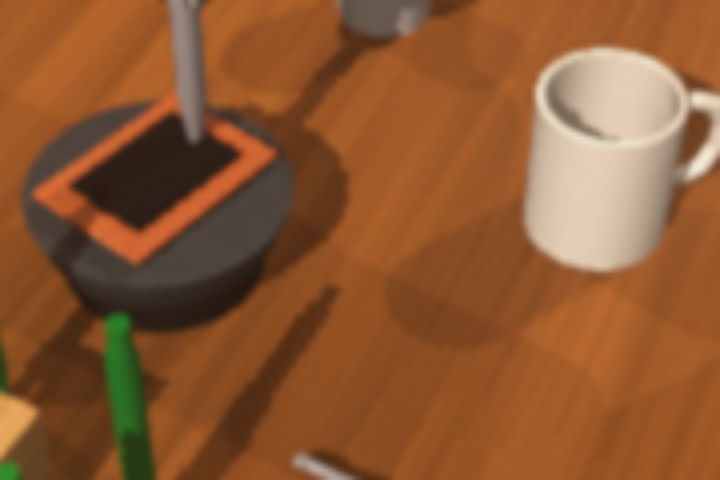

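View pics/c_side.png

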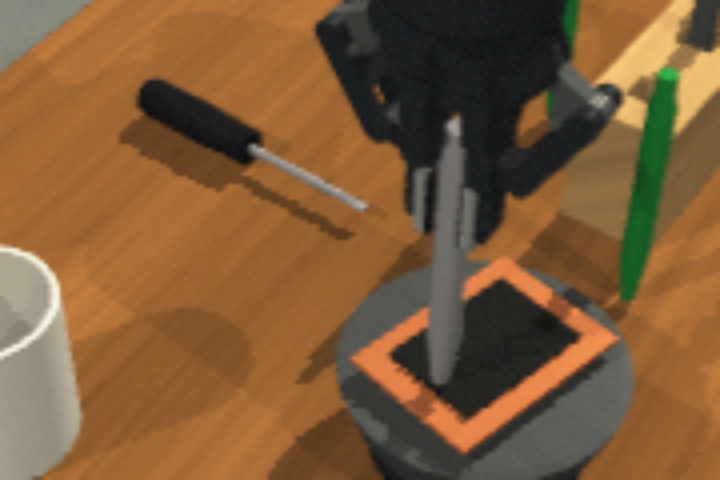

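```bash
python3 -m pendant '[{"tx":0,"ty":0,"tz":-30,"ax":0,"ay":0,"az":0},{"tx":0,"ty":0,"tz":-70,"ax":0,"ay":0,"az":0},{"tx":-30,"ty":-2,"tz":-80,"ax":0,"ay":0,"az":0},{"tx":-70,"ty":-6,"tz":-80,"ax":0,"ay":0,"az":0},{"tx":-110,"ty":-10,"tz":-80,"ax":0,"ay":0,"az":0}]'
python3 -m pendant '[{"tx":-45,"ty":-3,"tz":0,"ax":0,"ay":0,"az":0},{"tx":-85,"ty":-6,"tz":0,"ax":0,"ay":0,"az":0},{"tx":-123,"ty":-6,"tz":0,"ax":0,"ay":0,"az":0},{"tx":-123,"ty":-6,"tz":0,"ax":0,"ay":0,"az":0}]'
python3 -c "
from h import *
from scipy.optimize import least_squares
e=ctrl.state()['ee_pos'];print(e)
for n in ('side','scene','wrist'):
  p=shot(n); w=cloud(p).reshape(-1,3)
  cv2.imwrite(f'pics/p_{n}.png',p['image'])
  t=w[(np.hypot(w[:,0]-.549,w[:,1]-.281)<.055)&(w[:,2]>.074)&(w[:,2]<.086)]
  if len(t)>20:
    s=least_squares(lambda a:np.hypot(t[:,0]-a[0],t[:,1]-a[1])-a[2],[.548,.28,.04],loss='soft_l1',f_scale=.001); print(n,len(t),s.x)
  q=w[(np.hypot(w[:,0]-e[0],w[:,1]-e[1])<.03)&(w[:,2]>.1)&(w[:,2]<e[2]-.03)]
  if len(q): print('  punch',len(q),q[:,2].min(),q.mean(0))
"
```

```text
time: 12.0
ee_pos: [0.542, 0.1587, 0.2544]
tool_rot: [-0.001, -0.707, 0.707, 0.001]
ft_force: [1.1, -0.8, -3.3]
grip_width: 0.173
grasp_force: 49.3
time: 12.5
ee_pos: [0.5478, 0.283, 0.2532]
tool_rot: [0.002, 0.708, -0.706, -0.001]
ft_force: [-0.8, 0.1, -2.0]
grip_width: 0.176
grasp_force: 49.3
[0.54782741 0.28302843 0.25315254]
side 421 [0.54835698 0.28220189 0.03596597]
  punch 324 0.14703301247148076 [0.54335551 0.28696661 0.1917462 ]
scene 170 [0.55043211 0.2804013  0.03598083]
  punch 179 0.14597903441808513 [0.54973617 0.2771939  0.1895371 ]
wrist 1081 [0.54768631 0.2810033  0.03572964]
  punch 1008 0.14694250700182127 [0.54647375 0.2751519  0.19741091]
```

```bash
python3 -m pendant '[{"tx":-12,"ty":-1,"tz":0,"ax":0,"ay":0.6,"az":0},{"tx":-25,"ty":-1,"tz":10,"ax":0,"ay":1.2,"az":0},{"tx":-25,"ty":-1,"tz":30,"ax":0,"ay":1.2,"az":0},{"tx":-25,"ty":-1,"tz":50,"ax":0,"ay":1.2,"az":0},{"tx":-25,"ty":-1,"tz":50,"ax":0,"ay":1.2,"az":0}]'
python3 -c "
from h import *
from scipy.optimize import least_squares
s=ctrl.state();e=s['ee_pos'];q=s['tool_rot'];M=R.from_quat([q[1],q[2],q[3],q[0]]).as_matrix()
print(e,'z',M[:,2],'tip',e+M[:,2]*.107, 'down in tool',M.T@[0,0,-1])
for n in ('side','scene'):
  p=shot(n); w=cloud(p).reshape(-1,3)
  q=w[(np.hypot(w[:,0]-e[0],w[:,1]-e[1]+.007)<.03)&(w[:,2]>.11)&(w[:,2]<e[2]-.03)]
  z0=.15;s=least_squares(lambda a:np.hypot(q[:,0]-a[0]-a[2]*(q[:,2]-z0),q[:,1]-a[1]-a[3]*(q[:,2]-z0))-.008,[e[0],e[1],0,.1],loss='soft_l1',f_scale=.001)
  print(n,len(q),s.x, 'at .1:',s.x[:2]-.05*s.x[2:])
"
```

```text
time: 13.28
ee_pos: [0.5492, 0.3043, 0.2037]
tool_rot: [-0.046, -0.705, 0.706, -0.044]
ft_force: [0.0, -0.3, -1.5]
grip_width: 0.174
grasp_force: 49.2
[0.54916495 0.30429794 0.20367892] z [-0.00302047 -0.12769208 -0.99180926] tip [0.54884176 0.29063489 0.09755533] down in tool [-0.12769537 -0.00287816  0.99180926]
side 0 [0.54916495 0.30429794 0.         0.1       ] at .1: [0.54916495 0.29929794]
scene 149 [0.5548622  0.28683701 0.00811692 0.1215796 ] at .1: [0.55445635 0.28075803]
```

```bash
python3 -m pendant '[{"tx":-7,"ty":0,"tz":20,"ax":0,"ay":0,"az":0},{"tx":-9,"ty":0,"tz":40,"ax":0,"ay":0,"az":0},{"tx":-11,"ty":0,"tz":60,"ax":0,"ay":0,"az":0},{"tx":-14,"ty":0,"tz":79,"ax":0,"ay":0,"az":0},{"tx":-14,"ty":0,"tz":79,"ax":0,"ay":0,"az":0}]'
python3 -m pendant '[{"tx":0,"ty":0,"tz":3,"ax":0,"ay":0,"az":0},{"tx":-1,"ty":0,"tz":6,"ax":0,"ay":0,"az":0},{"tx":-1,"ty":0,"tz":9,"ax":0,"ay":0,"az":0},{"tx":-1,"ty":0,"tz":11,"ax":0,"ay":0,"az":0},{"tx":-1,"ty":0,"tz":11,"ax":0,"ay":0,"az":0}]'
python3 -c "
from h import *
for n in('side','scene'): 
  p=shot(n); cv2.imwrite(f'pics/q_{n}.png',p['image'])
a=cv2.imread('pics/q_scene.png')[60:240,220:400]; b=cv2.imread('pics/q_side.png')[230:410,130:310]
cv2.imwrite('pics/q.png',cv2.resize(cv2.hconcat([a,b]),(800,400)))"
```

```text
time: 14.0
ee_pos: [0.5498, 0.3094, 0.125]
tool_rot: [-0.045, -0.706, 0.706, -0.044]
ft_force: [0.5, 0.3, -1.7]
grip_width: 0.172
grasp_force: 49.2
time: 14.62
ee_pos: [0.5499, 0.3095, 0.114]
tool_rot: [-0.045, -0.706, 0.706, -0.044]
ft_force: [-0.6, -0.5, -2.2]
grip_width: 0.175
grasp_force: 49.3
```

View pics/q.png

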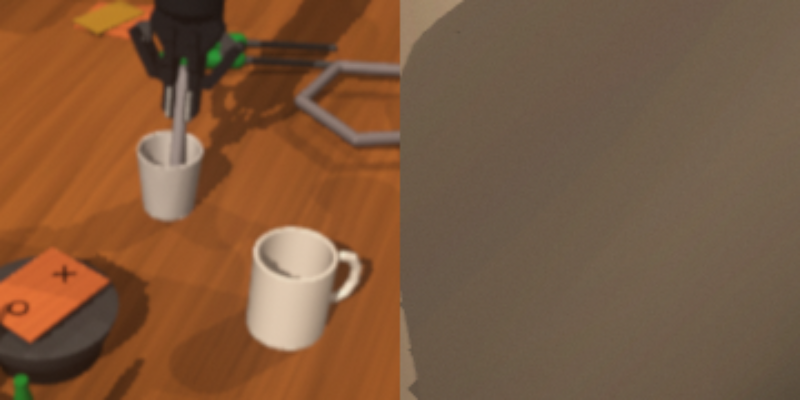

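```bash
python3 -m pendant '[{"tx":0,"ty":0,"tz":1,"ax":0,"ay":0,"az":0},{"tx":0,"ty":0,"tz":2,"ax":0,"ay":0,"az":0},{"tx":0,"ty":0,"tz":3,"ax":0,"ay":0,"az":0},{"tx":0,"ty":0,"tz":3,"ax":0,"ay":0,"az":0}]'
```

```text
time: 15.22
ee_pos: [0.5501, 0.3093, 0.1116]
tool_rot: [0.044, 0.706, -0.706, 0.044]
ft_force: [-0.4, 0.2, 1.8]
grip_width: 0.172
grasp_force: 49.7
```

Floor contact. Release.

```bash
python3 -m pendant '[{"tx":0,"ty":0,"tz":0,"ax":0,"ay":0,"az":0},{"tx":0,"ty":0,"tz":0,"ax":0,"ay":0,"az":0},{"tx":0,"ty":0,"tz":0,"ax":0,"ay":0,"az":0},{"tx":0,"ty":0,"tz":0,"ax":0,"ay":0,"az":0},{"tx":0,"ty":0,"tz":0,"ax":0,"ay":0,"az":0}]' 0.3
python3 -c "
from h import *
p=shot('scene');q=shot('wrist')
a=p['image'][60:240,220:400]; b=q['image']
cv2.imwrite('pics/r.png',cv2.hconcat([cv2.resize(a,(360,360)),cv2.resize(b,(440,360))]))"
```

```text
time: 15.85
ee_pos: [0.55, 0.3092, 0.1111]
tool_rot: [0.044, 0.706, -0.706, 0.044]
ft_force: [-0.7, -0.0, -0.8]
grip_width: 0.699
grasp_force: 0.0
```

View pics/r.png

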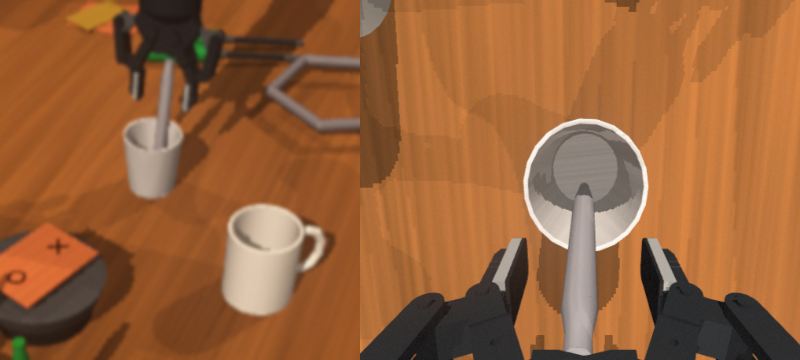

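```bash
python3 -m pendant '[{"tx":0,"ty":0,"tz":-15,"ax":0,"ay":0,"az":0},{"tx":0,"ty":0,"tz":-40,"ax":0,"ay":0,"az":0},{"tx":0,"ty":0,"tz":-70,"ax":0,"ay":0,"az":0},{"tx":0,"ty":0,"tz":-110,"ax":0,"ay":0,"az":0},{"tx":0,"ty":0,"tz":-120,"ax":0,"ay":0,"az":0}]' 0.3
python3 -m pendant '[{"tx":0,"ty":0,"tz":0,"ax":0,"ay":0,"az":0},{"tx":0,"ty":0,"tz":0,"ax":0,"ay":0,"az":0},{"tx":0,"ty":0,"tz":0,"ax":0,"ay":0,"az":0},{"tx":0,"ty":0,"tz":0,"ax":0,"ay":0,"az":0}]'
python3 -c "
from h import *
p=shot('scene');q=shot('wrist')
cv2.imwrite('pics/t.png',cv2.hconcat([cv2.resize(p['image'][60:380,80:400],(420,420)),cv2.resize(q['image'],(380,420))]))
from scipy.optimize import least_squares
for p in(p,q):
  w=cloud(p).reshape(-1,3)
  t=w[(np.hypot(w[:,0]-.549,w[:,1]-.281)<.055)&(w[:,2]>.074)&(w[:,2]<.086)]
  s=least_squares(lambda a:np.hypot(t[:,0]-a[0],t[:,1]-a[1])-a[2],[.548,.28,.04],loss='soft_l1',f_scale=.001); print(len(t),s.x)
"
```

```text
time: 16.58
ee_pos: [0.5511, 0.3255, 0.2345]
tool_rot: [0.041, 0.706, -0.706, 0.045]
ft_force: [0.9, 0.5, -1.7]
grip_width: 0.701
grasp_force: 0.0
time: 17.08
ee_pos: [0.5498, 0.324, 0.2294]
tool_rot: [-0.045, -0.706, 0.706, -0.044]
ft_force: [0.2, -0.5, 0.3]
grip_width: 0.699
grasp_force: 0.0
184 [0.55022157 0.27966376 0.03518545]
1478 [0.54774276 0.2812221  0.03547952]
```

View pics/t.png

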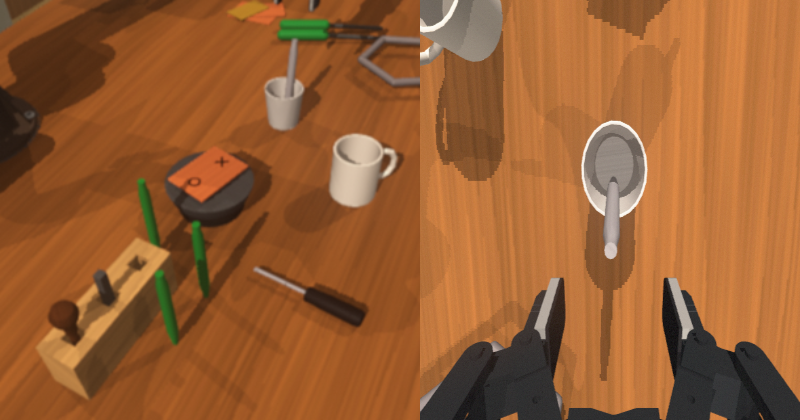

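The punch stands in the pot leaning slightly on its wall, the pot has not moved, the bystanders and green posts stand as before, and the gripper is clear.

```bash
python3 -c "
from station import ctrl
print(ctrl.hand_in())"
```

```text
the job is handed in; nothing more can be done
None
```

The job is handed in at about 17 s of robot time, with no verdict returned: the punch was pressed at about 5 N on the ring mark and then the cross mark, and now stands in the unmoved pot, leaning slightly on its wall, with nothing else disturbed.

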